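# Dose cup from the bin to the bottle-top dispenser

## Task

Lift the open white cup out of the metal bin and stand it upright on the bench just in front of the amber dispenser bottle, let go of it, then push it in along the bench (do not carry it in) until the spout points down into the middle of its mouth. Only then press the dispenser's pump cap all the way down, let it come fully back up, and leave the cup standing there. Leave the other things in the bin upright and in the bin, and do not shift or tip anything else on the bench.

Things in the scene. Friction and masses are not known exactly. Their poses are not given: they have to be found in the camera images.
- cup_center (a point): The cup: the only open-topped thing in the bin, plain white plastic, round, no handle, 55 mm high, outside diameter 54 mm at the foot and 56 mm at the rim, wall 3 mm, about 50 g. The point is on its axis half-way up (27.5 mm above its underside); z is its axis, up.
- bin: Fixed open metal bin, outside 220 mm along its x, 300 mm along its y, 60 mm high, walls and floor 5 mm thick. Origin: centre of its underside, on the bench. Five things stand on its floor: a small one near the middle and four larger ones, one towards each corner, in any order.
- spout (a point): The open lower end of the dispenser's rigid discharge tube, about 73 mm above the bench (so the standing cup passes under it with about 18 mm to spare). The tube (9 mm thick) runs from the bottle's neck 85 mm out along the dispenser's -x direction at 155 mm height, then straight down to this point.
- dispenser: Fixed amber bottle with a white bottle-top pump; bottle diameter 72 mm, to 95 mm height, tapering to the neck. Origin: on the bottle's axis, on the bench; its -x axis points horizontally from the bottle towards the spout. In front of the spout (further out the same way) the bench is free for at least 130 mm beyond the spout and 70 mm either side of the spout's line.
- pump_top (a point): Centre of the flat top of the white pump cap, on the bottle's axis, 210 mm above the bench when up; the cap is 40 mm in diameter and moves straight down.
- pump (a joint): Travel of the pump cap: 0 up, 0.014 m fully pressed. Sprung: about 2.5 N to start it, about 7 N fully down; it comes back up by itself.
- jar_center (a point): In the bin: white jar with a closed, slightly wider lid, 56 mm diameter, 62 mm high. Point on its axis half-way up.
- vial_center (a point): In the bin: squat amber vial with a black cap, 44 mm diameter, 72 mm high. Point on its axis half-way up.
- weight_center (a point): In the bin: steel balance weight with a knob, 50 mm diameter, 60 mm high. Point on its axis half-way up.
- stub_center (a point): In the middle of the bin: small aluminium specimen stub with a pin on top, 28 mm diameter, 34 mm high. Point on its axis half-way up.
- dishes_center (a point): On the bench beside the spout: stack of small clear culture dishes, 42 mm diameter, 40 mm high. Point on its axis half-way up.
- block_center (a point): On the bench beside the spout: aluminium tube block, 36 x 36 x 40 mm. Point at its centre.
- cup: The same cup as a body; origin at the centre of its underside.

How it is judged:
By the outcome, as a careful person would: the job done as asked, in the order asked, and still so for the second after the job is handed in, with the robot touching nothing.
It also fails if it takes over 59 s, if anything falls off the work surface, if the arm or the gripper's body presses on something with over 40 N, if the wrist force passes 120 N, or if a joint passes its speed limit or range.

## Robot

A 6-joint arm with a two-finger parallel gripper is mounted at the origin on the work surface. World frame = base frame: x ahead of the robot, y to its left, z up, the work surface at z = 0. Lengths are in m, angles in rad, forces in N, time in s.
With the tool pointing down it reaches from about 0.35 to 0.775 m from the base axis. Payload 5.5 kg.
Tool frame: the origin (TCP) lies between the finger pads; the fingertips stand 8 mm ahead of it and the grasp point (between the pads) lies 11 mm behind it; z points along the fingers, y is the line along which they close (so a half turn about z gives the same grasp; the last joint's range is limited). The gripper opens to 85 mm and grips with 20 to 120 N. Pads are 22 mm wide; open, the fingers measure 114 mm over their backs; the gripper's body (76 mm by 85 mm) begins 54 mm behind the grasp point. The pads swing forward as they close: fully open they stand 13 mm farther back than shut.
Start: joints at [0.995, 0.313, 0.046, 1.304, 0, 1.431], TCP at [0.243, 0.521, 0.239] pointing down, gripper open.
Joint ranges: [-2.76, 2.76], [-0.86, 1.69], [-1.03, 1.26], [-2.2, 2.34], [-1.47, 1.5], [-3.14, 3.14]. Speed limits (rad/s): [2.57, 2.57, 3.14, 3.14, 3.14, 3.14].

## Interface

Orientations are given as a unit quaternion [w, x, y, z].
In Python, from workcell import status, vision, job gives the robot as it stands. The module is installed in compiled form; this text tells all that it offers.
- The arm moves only by the tool apply_moves, never from a script. Its argument "moves" is one flat list of numbers, 6 for each row, row after row: the shift along the world's x, y, z in units of 25 mm (1.0 is 25 mm), then the turn, a rotation vector about the world's x, y, z in rad. In form: [x, y, z, rx, ry, rz, x, y, z, rx, ry, rz, ...]. A call has 1 to 20 rows; each row is the pose to reach, as a shift and turn from the pose commanded when the call began; what a row does not reach only later rows make up. A row lasts 1/12 s, in which the tool goes at most 41.7 mm and 7.16 degrees, less where a joint would pass 70% of its speed; a pose out of reach is approached as far as the arm can. A call with a gripper value outside its range is refused whole. "claw" is the opening in per cent of the stroke, from 0 (shut) to 100 (fully open), set as the call begins (left out, the last holds). The fingers move at their own pace and stop on an object; "newtons" is the grip in N (left out, the last holds). Time passes only in rows, so rows that repeat a pose let the fingers close. It gives the time, the measured TCP pose, the force, the opening and the grip force at its end, in the units of the state.
- status.get_state(): the state, without advancing time (a new reading comes with each control period).
- vision.read_camera(name): name is "scene" or "top" or "wrist"; returns a dict with "image" (400x640x3 uint8, blue, green, red), "camera_matrix" (3x3 intrinsics, pixels), "camera_from_world" (4x4, takes a point from world to camera coordinates). Camera axes: x right, y down, z forward; pixel columns grow to the right and rows downward; lengths in m; the calibration is good to about 2 mm. A picture is of the moment at which its call begins. There is no depth.
- job.hand_in(): hands the job in; it is judged then, once.
The state is a dict: "clock": time; "joint_pos": joint angles; "qvel": joint speeds; "tau": joint torques, N m; "tcp_pos": TCP position; "orientation": TCP orientation; "wrist_force": force on the tool from outside, world axes, zero at the start; "ft_torque": the same for the moment, N m; "finger_gap": finger opening in m; "grip_force": force on a finger pad.
Only numpy, scipy, OpenCV 4.12 (cv2) and the standard library are available. Lean on these libraries where they do the work, as an engineer would, in place of code of your own. Each camera call takes 0.05 s, during which the arm holds its last target. There are 200 camera calls.

## Working session

There is one attempt and no reset: what is moved stays moved. The work goes in short steps, Python scripts to look and compute and a tool call to move; the robot and the scene stay as the last step left them, time stands still between calls to the robot, and variables do not carry over. Pictures are saved under pics/ and viewed, at most 11 in all, crops included, and the job is handed in when it is done.

Besides the shell and the picture viewer there is one more tool, called after "Emit:" as a command line: name --argument value ..., lists and objects as JSON in quotes. apply_moves: Moves the arm, as the interface text tells. Its arguments: {"type":"object","properties":{"moves":{"type":"array","items":{"type":"number"}},"claw":{"type":"number"},"newtons":{"type":"number"}},"required":["moves"]}

```bash
mkdir -p pics
cat > h.py <<'E'
import numpy as np, cv2
from workcell import status, vision, job
def cam(n):
    r=vision.read_camera(n); return r["image"],np.array(r["camera_matrix"]),np.array(r["camera_from_world"])
def ray(K,T,uv,z):
    d=T[:3,:3].T@np.linalg.inv(K)@np.array([uv[0],uv[1],1.]); c=-T[:3,:3].T@T[:3,3]
    return c+d*(z-c[2])/d[2]
def proj(K,T,p):
    q=K@(T[:3,:3]@np.array(p,float)+T[:3,3]); return q[:2]/q[2]
def tri(obs):
    A=[];b=[]
    for K,T,uv in obs:
        d=T[:3,:3].T@np.linalg.inv(K)@np.array([uv[0],uv[1],1.]); d/=np.linalg.norm(d); c=-T[:3,:3].T@T[:3,3]
        P=np.eye(3)-np.outer(d,d); A.append(P); b.append(P@c)
    return np.linalg.lstsq(np.vstack(A),np.hstack(b),rcond=None)[0]
E
python3 - <<'E'
from h import *
for n in("scene","top"):
    i,K,T=cam(n); cv2.imwrite(f"pics/{n}0.png",i); np.savez(n+"0",i=i,K=K,T=T); print(n,K.round(1).tolist(),(-T[:3,:3].T@T[:3,3]).round(3))
print(status.get_state())
E
```

```text
scene [[432.9, 0.0, 322.8], [0.0, 432.9, 189.2], [0.0, 0.0, 1.0]] [1.118 0.573 0.944]
top [[399.5, 0.0, 321.5], [0.0, 399.5, 199.5], [0.0, 0.0, 1.0]] [0.454 0.048 1.037]
{'clock': 0.1, 'joint_pos': array([9.95416483e-01, 3.13933120e-01, 4.50748371e-02, 1.30361051e+00,
       3.98188886e-05, 1.43121095e+00]), 'qvel': array([ 7.75900148e-04, -7.22000636e-04,  2.15712758e-03,  2.07723519e-03,
        9.47966381e-05, -3.64153113e-04]), 'tau': array([ 3.45918896e-03, -4.81722629e+01,  2.99245369e+01,  1.27161635e-02,
       -1.16933156e-04,  2.37005636e-06]), 'tcp_pos': array([0.24246643, 0.52087782, 0.23848633]), 'orientation': array([-3.11263639e-04,  2.16176998e-01,  9.76353832e-01, -7.76401955e-04]), 'wrist_force': array([ 0.18872124,  0.23329283, -0.78238873]), 'ft_torque': array([ 0.015783  , -0.00231028, -0.01136602]), 'grip_force': 0.0, 'finger_gap': 0.08536947172285929}
```

View pics/scene0.png

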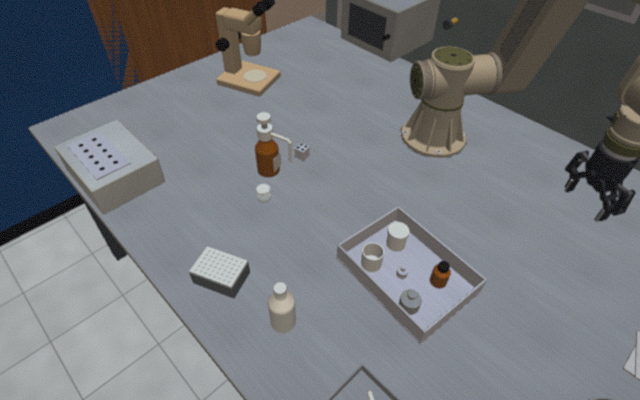

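View pics/top0.png

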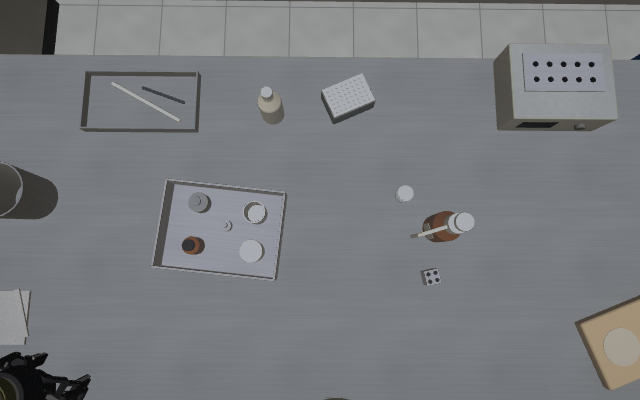

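Scene shows the cup at about (372,257), lidded jar (397,235), cap (264,119), spout (290,155). Top shows the cup at (255,212), jar (251,251), stub (227,226), pump cap (461,222), tube end near (414,237), dishes (405,193), block (431,277).

Run:
```python
from h import *
S={n:np.load(n+"0.npz") for n in("scene","top")}
t=S["top"];s=S["scene"]
K,T=t["K"],t["T"];Ks,Ts=s["K"],s["T"]
for nm,uv,z in(("cup",(255.5,212.5),.06),("jar",(251,251.5),.067),("weight",(199.5,202),.05),("vial",(191,246),.077),("stub",(227,226),.035),("cap",(461,222),.21),("elbow",(414,237),.155),("dishes",(404.5,193.5),.04),("block",(431.5,277),.04)):
    print(nm,ray(K,T,uv,z).round(3))
print("scene cup",ray(Ks,Ts,(373,250),.06).round(3),"cap",ray(Ks,Ts,(264,118),.21).round(3),"spout",ray(Ks,Ts,(290.5,159),.073).round(3),"elbow",ray(Ks,Ts,(290,139),.155).round(3))
a=cv2.resize(t["i"][160:300,380:490],None,fx=5,fy=4.28*5/4.28,interpolation=cv2.INTER_CUBIC)[:600]
b=cv2.resize(t["i"][170:290,145:295],None,fx=3,fy=3,interpolation=cv2.INTER_CUBIC)
c=cv2.resize(s["i"][100:210,240:320],None,fx=5,fy=5,interpolation=cv2.INTER_CUBIC)
a=cv2.resize(t["i"][175:295,390:480],None,fx=4,fy=4,interpolation=cv2.INTER_CUBIC)
c=cv2.resize(s["i"][105:205,240:320],None,fx=5,fy=5,interpolation=cv2.INTER_CUBIC)
im=np.zeros((510,780,3),np.uint8); im[:480,:360]=a; im[:500,370:770]=c
cv2.imwrite("pics/crop1.png",im)
```

```text
cup [0.558 0.202 0.06 ]
jar [0.463 0.209 0.067]
weight [0.585 0.344 0.05 ]
vial [0.475 0.351 0.077]
stub [0.527 0.277 0.035]
cap [ 0.525 -0.249  0.21 ]
elbow [ 0.496 -0.163  0.155]
dishes [ 0.611 -0.17   0.04 ]
block [ 0.404 -0.231  0.04 ]
scene cup [0.562 0.206 0.06 ] cap [ 0.534 -0.245  0.21 ] spout [ 0.496 -0.183  0.073] elbow [ 0.499 -0.177  0.155]
```

View pics/crop1.png

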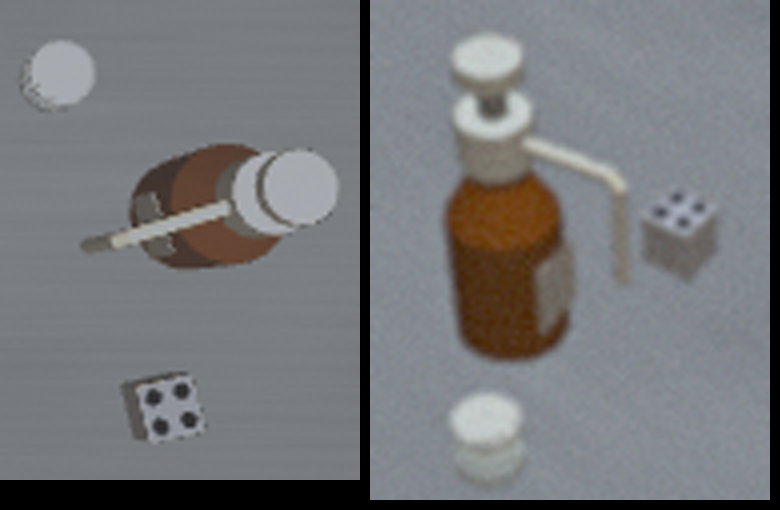

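Left crop (top view): elbow near (418.8,235.5), lower tube end (411.5,236.4), cap centre (465,221.8). Right crop (scene): cap top (263.4,115), tube end (290.6,161.2).

Run:
```python
from h import *
S={n:np.load(n+"0.npz") for n in("scene","top")}
t=S["top"];s=S["scene"]
K,T=t["K"],t["T"];Ks,Ts=s["K"],s["T"]
cap=tri([(K,T,(465,221.8)),(Ks,Ts,(263.4,115))]);sp=tri([(K,T,(411.5,236.4)),(Ks,Ts,(290.6,161.2))])
print(cap,sp,np.linalg.norm((cap-sp)[:2]),np.degrees(np.arctan2(*(cap-sp)[1::-1])))
print(ray(K,T,(465,221.8),.21),ray(Ks,Ts,(263.4,115),.21),ray(K,T,(411.5,236.4),.073),ray(Ks,Ts,(290.6,161.2),.073),ray(K,T,(418.8,235.5),.155))
# cup: mask of bright in top and scene
for n,k,t_,bx in(("top",K,T,(235,190,40,40)),("scene",Ks,Ts,(355,236,35,40))):
    x,y,w,h=bx; g=cv2.cvtColor(S[n]["i"],cv2.COLOR_BGR2GRAY)[y:y+h,x:x+w]
    print(n);[print(' '.join('%3d'%v for v in r[::1])) for r in g[4:36:2]] if n=="top" else None
```

```text
[ 0.52581006 -0.25732769  0.20951347] [ 0.50131409 -0.17666691  0.07168584] 0.08429836404312817 -73.1069238857076
[ 0.52574432 -0.25711753  0.21      ] [ 0.52621532 -0.25681699  0.21      ] [ 0.5015742  -0.17677163  0.073     ] [ 0.5019984  -0.17506033  0.073     ] [ 0.49959754 -0.17383752  0.155     ]
top
148 148 147 148 148 148 147 148 148 149 149 149 150 149 150 149 149 149 149 149 149 148 148 147 147 147 147 147 146 145 145 131 132 132 119 103 104 104  88  90
149 149 149 149 150 150 150 150 149 149 149 149 148 148 148 148 147 148 147 147 147 147 148 147 147 148 149 149 149 150 150 150 149 149 148 147 147 146 145 145
147 147 148 147 148 148 148 148 149 149 149 149 149 150 149 150 150 150 150 150 150 149 150 150 149 149 149 148 148 147 147 147 147 147 146 146 147 147 146 147
150 150 151 151 151 151 151 151 151 151 150 150 150 150 150 150 149 122 155 155 155 149 149 149 149 149 149 149 149 148 149 148 148 148 148 148 147 147 146 146
148 149 148 149 148 148 149 150 149 150 149 149 150 166 169 136  91 103 104 105 105  90 127 155 169 155 150 150 150 151 151 150 150 149 149 149 148 148 
[... 1073 characters left out ...]
69 140 169  77  87  88 134 150 150 150 149 149 149 149
150 150 151 151 152 153 152 152 152 162 169 100  86  81 171 170 170 171 170 170 171 171 170 170 170 171 170 168  80  88  89 119 150 150 149 148 148 148 148 147
150 150 150 150 151 152 151 150 150 150 150 161 166 109  90 133 170 171 170 170 170 171 170 107 170 170 115  88  88  89 135 149 149 149 148 149 148 147 147 146
149 148 147 148 147 147 147 147 147 147 147 146 147 148 153 163 170 169 171 171 169 154 137  99  94  92  92  91 119 149 148 148 147 147 148 148 148 149 149 148
150 149 148 148 147 147 147 148 147 147 147 147 148 148 148 148 148 147 147 135 134 122 121 122 134 145 145 146 146 145 145 145 144 145 145 145 146 147 147 147
scene
```

Emit:
apply_moves --moves '[12.6, -12.6, -1.5, 0, 0, 0.33, 12.6, -12.6, -1.5, 0, 0, 0.33, 12.6, -12.6, -1.5, 0, 0, 0.33, 12.6, -12.6, -1.5, 0, 0, 0.33, 12.6, -12.6, -1.5, 0, 0, 0.33, 12.6, -12.6, -1.5, 0, 0, 0.33, 12.6, -12.6, -1.5, 0, 0, 0.33, 12.6, -12.6, -1.5, 0, 0, 0.33, 12.6, -12.6, -1.5, 0, 0, 0.33, 12.6, -12.6, -1.5, 0, 0, 0.33, 12.6, -12.6, -1.5, 0, 0, 0.33, 12.6, -12.6, -1.5, 0, 0, 0.33, 12.6, -12.6, -1.5, 0, 0, 0.33, 12.6, -12.6, -1.5, 0, 0, 0.33]' --claw 100 --newtons 20

```text
clock: 1.27
tcp_pos: [0.5571, 0.2062, 0.2012]
orientation: [-0.001, 0.053, 0.999, 0.0]
wrist_force: [-1.2, 0.1, 1.1]
finger_gap: 0.0855
grip_force: 0.0
```

Run:
```python
from h import *
i,K,T=cam("wrist"); cv2.imwrite("pics/w1.png",i); np.savez("w1",i=i,K=K,T=T)
s=status.get_state();print(s["clock"],s["tcp_pos"],s["orientation"],s["joint_pos"]); print((-T[:3,:3].T@T[:3,3]),proj(K,T,(.558,.205,.06)))
```

```text
1.3167 [0.55681463 0.20682246 0.20154827] [-6.35153517e-04  5.25499045e-02  9.98618096e-01  4.92391218e-05] [2.20333544e-01 3.63505719e-01 2.49255480e-02 1.23341291e+00
 4.37222819e-04 3.25481545e-01]
[0.48834883 0.21234462 0.33541364] [318.04976908 192.67693008]
```

View pics/w1.png

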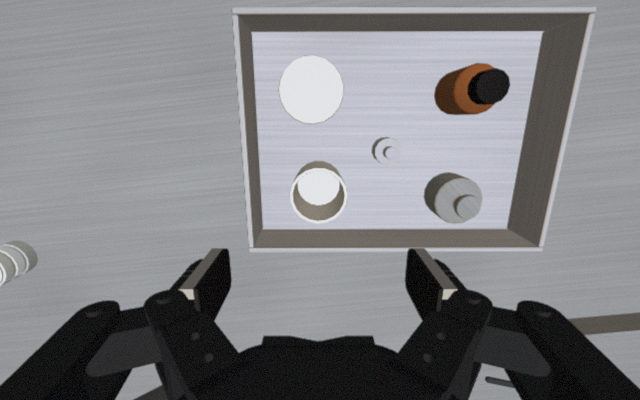

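The wrist view shows the cup rim as an ellipse spanning x 290–347, y 166–223, centred near (319,195); the predicted centre was (318,193). The fingers at left and right clear the stub.

Run:
```python
from h import *
d=np.load("w1.npz");i,K,T=d["i"],d["K"],d["T"]
hsv=cv2.cvtColor(i,cv2.COLOR_BGR2HSV); g=cv2.cvtColor(i,cv2.COLOR_BGR2GRAY)
print(g[195,284:354:1].tolist()); print(g[158:232,319].tolist()); print(hsv[195,[286,292,346,352]].tolist())
for uv in((318.5,194.5),): print(ray(K,T,uv,.06))
for nm,uv,z in(("stub",(384,151),.03),("jar",(311,89),.067)): print(nm,ray(K,T,uv,z))
print([ray(K,T,u,.06).round(3) for u in((235,12),(593,12),(540,249),(251,249))])
```

```text
[195, 192, 192, 194, 192, 182, 220, 228, 209, 147, 111, 116, 117, 116, 120, 122, 178, 221, 230, 228, 229, 230, 228, 228, 228, 229, 227, 227, 228, 227, 228, 229, 228, 230, 228, 228, 228, 228, 228, 228, 229, 228, 228, 227, 228, 228, 227, 227, 230, 231, 231, 228, 169, 114, 101, 102, 102, 94, 97, 106, 174, 226, 231, 199, 193, 193, 194, 195, 191, 194]
[195, 193, 175, 147, 122, 119, 122, 121, 117, 124, 202, 231, 225, 224, 227, 227, 227, 230, 228, 228, 228, 227, 229, 228, 227, 227, 230, 227, 228, 227, 228, 228, 229, 228, 228, 230, 227, 228, 229, 228, 229, 229, 226, 227, 228, 230, 218, 169, 128, 127, 126, 128, 124, 130, 128, 128, 127, 128, 129, 128, 128, 129, 180, 223, 229, 211, 199, 194, 198, 196, 191, 142, 107, 105]
[[120, 16, 204], [0, 1, 210], [110, 3, 233], [120, 15, 202]]
[0.55984643 0.2052401  0.06      ]
stub [0.52890322 0.27607844 0.03      ]
jar [0.46492882 0.20882886 0.067     ]
[array([0.399, 0.153, 0.06 ]), array([0.43 , 0.445, 0.06 ]), array([0.64 , 0.423, 0.06 ]), array([0.61 , 0.131, 0.06 ])]
```

Emit:
apply_moves --moves '[0.04, -0.04, -1, 0, 0, 0, 0.04, -0.04, -2, 0, 0, 0, 0.04, -0.04, -3, 0, 0, 0, 0.04, -0.04, -4, 0, 0, 0, 0.04, -0.04, -4.8, 0, 0, 0, 0.04, -0.04, -5.6, 0, 0, 0, 0.04, -0.04, -6.2, 0, 0, 0, 0.04, -0.04, -6.6, 0, 0, 0, 0.04, -0.04, -6.8, 0, 0, 0, 0.04, -0.04, -6.8, 0, 0, 0, 0.04, -0.04, -6.8, 0, 0, 0]' --claw 85

```text
clock: 2.23
tcp_pos: [0.5589, 0.206, 0.0325]
orientation: [0.0, 0.052, 0.999, 0.0]
wrist_force: [0.2, 0.0, -0.0]
finger_gap: 0.0725
grip_force: 0.0
```

Emit:
apply_moves --moves '[0, 0, 0, 0, 0, 0, 0, 0, 0, 0, 0, 0, 0, 0, 0, 0, 0, 0, 0, 0, 0, 0, 0, 0, 0, 0, 0, 0, 0, 0, 0, 0, 0, 0, 0, 0, 0, 0, 0, 0, 0, 0, 0, 0, 0, 0, 0, 0]' --claw 55 --newtons 20

```text
clock: 2.9
tcp_pos: [0.5597, 0.2057, 0.0332]
orientation: [0.001, 0.053, 0.999, 0.001]
wrist_force: [-0.9, 1.2, 6.5]
finger_gap: 0.0542
grip_force: 21.4
```

Emit:
apply_moves --moves '[0, 0, 0.4, 0, 0, 0, 0, 0, 1, 0, 0, 0, 0, 0, 1.8, 0, 0, 0, 0, 0, 2.8, 0, 0, 0, 0, 0, 3.8, 0, 0, 0, 0, 0, 4.6, 0, 0, 0, -0.2, -0.6, 5.2, 0, 0, -0.06, -0.4, -1.4, 5.2, 0, 0, -0.16, -0.7, -2.4, 5.2, 0, 0, -0.26, -1, -3.5, 5.2, 0, 0, -0.36, -1.3, -4.6, 5.2, 0, 0, -0.47, -1.6, -5.7, 5.2, 0, 0, -0.58, -1.9, -6.8, 5.2, 0, 0, -0.69, -2.2, -7.9, 5.2, 0, 0, -0.8, -2.5, -9, 5.2, 0, 0, -0.91, -2.8, -10, 5.2, 0, 0, -1.02, -3.1, -10.8, 5.2, 0, 0, -1.12, -3.3, -11.5, 5.2, 0, 0, -1.17, -3.36, -11.8, 5.2, 0, 0, -1.17, -3.36, -11.8, 5.2, 0, 0, -1.17]' --claw 50 --newtons 22

```text
clock: 4.57
tcp_pos: [0.4745, -0.0911, 0.1623]
orientation: [0.0, 0.596, 0.803, -0.0]
wrist_force: [-0.2, 0.5, -0.2]
finger_gap: 0.0542
grip_force: 23.5
```

Emit:
apply_moves --moves '[0, 0, 0, 0, 0, 0, 0, 0, 0, 0, 0, 0]'

```text
clock: 4.73
tcp_pos: [0.475, -0.089, 0.162]
orientation: [0.0, 0.595, 0.804, 0.0]
wrist_force: [0.2, 0.1, -0.7]
finger_gap: 0.054
grip_force: 23.5
```

Run:
```python
from h import *
for n in("wrist","scene"):
    i,K,T=cam(n); np.savez(n[0]+"2",i=i,K=K,T=T)
    if n=="wrist": w=i
    print(n,proj(K,T,(.5016,-.176,.073)),proj(K,T,(.475,-.09,.188)))
    if n=="scene": c=cv2.resize(i[80:230,220:400],None,fx=2.4,fy=2.4)
im=np.zeros((600,800,3),np.uint8); im[:250,:400]=cv2.resize(w,(400,250)); im[:360,400:800]=c[:360,:400]
cv2.imwrite("pics/p2.png",im[:380])
s=status.get_state();print(s["clock"],s["tcp_pos"],s["orientation"],s["joint_pos"],s["finger_gap"])
```

```text
wrist [317.89316503 305.99047028] [317.54647559 289.63872174]
scene [290.49293513 160.98560979] [317.05853684 140.63657929]
4.8333 [ 0.4749715  -0.08876308  0.16184035] [-5.65715193e-05  5.94680056e-01  8.03962446e-01  1.13498383e-04] [-3.51233585e-01  1.76629724e-01 -3.27418223e-01  1.06679298e+00
  2.49679429e-04  9.22501684e-01] 0.054071419136870816
```

View pics/p2.png

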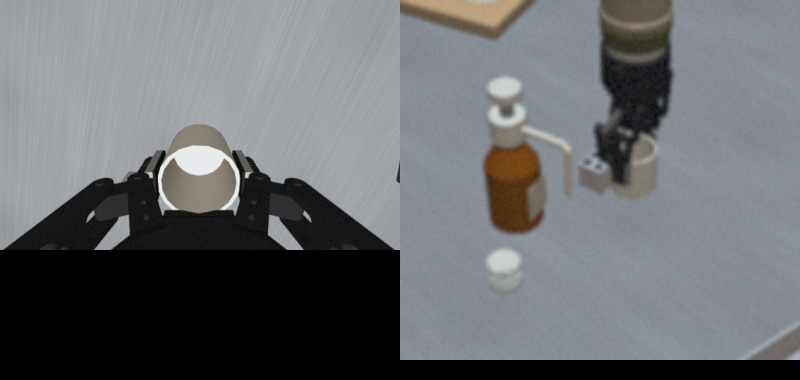

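Wrist view shows the cup upright and centred between the fingers; the scene view shows it held well in front of the tube with nothing touching.

Emit:
apply_moves --moves '[0, 0, -0.6, 0, 0, 0, 0, 0, -1.4, 0, 0, 0, 0, 0, -2.2, 0, 0, 0, 0, 0, -3, 0, 0, 0, 0, 0, -3.8, 0, 0, 0, 0, 0, -4.4, 0, 0, 0, 0, 0, -4.8, 0, 0, 0, 0, 0, -5.1, 0, 0, 0, 0, 0, -5.25, 0, 0, 0, 0, 0, -5.32, 0, 0, 0, 0, 0, -5.36, 0, 0, 0, 0, 0, -5.36, 0, 0, 0]'

```text
clock: 5.83
tcp_pos: [0.4753, -0.0898, 0.0284]
orientation: [0.001, 0.595, 0.803, 0.0]
wrist_force: [0.2, 0.1, -0.2]
finger_gap: 0.0542
grip_force: 23.5
```

Emit:
apply_moves --moves '[0, 0, -0.03, 0, 0, 0, 0, 0, -0.03, 0, 0, 0, 0, 0, -0.03, 0, 0, 0]'

```text
clock: 6.08
tcp_pos: [0.4755, -0.0899, 0.0282]
orientation: [0.001, 0.596, 0.803, 0.0]
wrist_force: [-1.0, 0.4, 5.6]
finger_gap: 0.054
grip_force: 23.9
```

Emit:
apply_moves --moves '[0, 0, 0, 0, 0, 0, 0, 0, 0, 0, 0, 0, 0, 0, 0, 0, 0, 0, 0, 0, 0, 0, 0, 0, 0, 0, 0, 0, 0, 0, 0, 0, 0, 0, 0, 0]' --claw 88

```text
clock: 6.58
tcp_pos: [0.4747, -0.0897, 0.027]
orientation: [-0.0, 0.596, 0.803, 0.0]
wrist_force: [-0.4, 0.4, 0.0]
finger_gap: 0.0751
grip_force: 0.0
```

Emit:
apply_moves --moves '[0, 0, 0.5, 0, 0, 0, 0, 0, 1.2, 0, 0, 0, 0, 0, 2, 0, 0, 0, 0, 0, 3, 0, 0, 0, 0, 0, 4, 0, 0, 0, -0.4, 1.2, 4, 0, 0, 0, -0.8, 2.6, 4, 0, 0, 0, -1, 3.4, 4, 0, 0, 0, -1, 3.4, 4, 0, 0, 0, -1, 3.4, 4, 0, 0, 0]'

```text
clock: 7.42
tcp_pos: [0.4495, -0.0039, 0.1271]
orientation: [0.0, 0.595, 0.804, -0.0]
wrist_force: [0.2, 0.5, -1.1]
finger_gap: 0.0752
grip_force: 0.0
```

Run:
```python
from h import *
im=np.zeros((600,800,3),np.uint8);x=0
for n in("top","scene"):
    i,K,T=cam(n); np.savez(n[0]+"3",i=i,K=K,T=T)
    for nm,p in(("sp",(.5016,-.176,.073)),("cup",(.475,-.09,.055))): print(n,nm,proj(K,T,p))
    c=i[175:295,370:480] if n=="top" else i[100:220,240:350]
    im[:480,x:x+397]=cv2.resize(c,None,fx=4,fy=4,interpolation=cv2.INTER_CUBIC)[:,:397];x+=400
cv2.imwrite("pics/p3.png",im[:490])
s=status.get_state();print(s["clock"],s["tcp_pos"],s["orientation"],s["wrist_force"])
```

```text
top sp [411.18006479 236.38737064]
top cup [374.62663068 247.45448082]
scene sp [290.49293513 160.98560979]
scene cup [316.67628221 175.62149171]
7.5167 [ 0.45021656 -0.00508372  0.12715184] [4.13966535e-04 5.95462201e-01 8.03383218e-01 3.66525580e-05] [0.23150043 0.32027477 0.34240206]
```

View pics/p3.png

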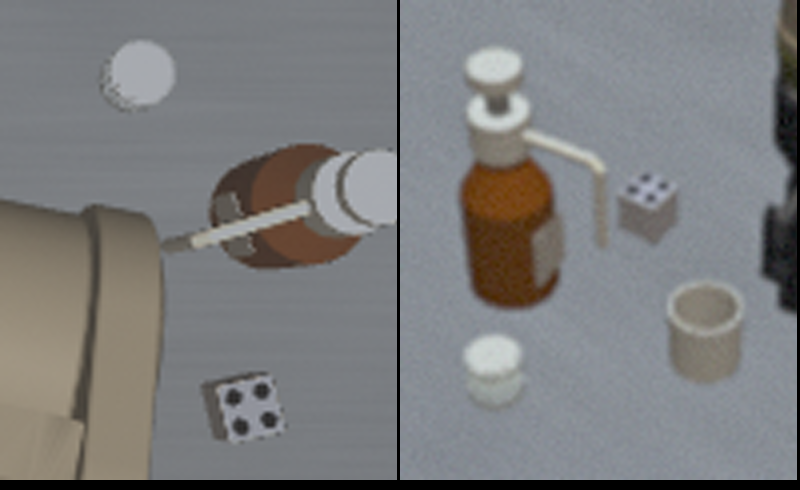

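Scene crop: cup stands upright on the bench, rim centre at image (316.3,176.8) versus (316.7,175.6) expected, tube end at (290,161). Top view is blocked by the arm. Now tilt the tool 30° so that the hand stays clear of the tube.

Emit:
apply_moves --moves '[0, 0, 0, -0.1, -0.03, 0, 0, 0, 0, -0.2, -0.061, 0, 0, 0, 0, -0.3, -0.091, 0, 0, 0, 0, -0.4, -0.122, 0, 0, 0, 0, -0.501, -0.152, 0, 0, 0, -0.8, -0.501, -0.152, 0, 0, 0, -1.6, -0.501, -0.152, 0, 0, 0, -2.4, -0.501, -0.152, 0, 0, 0, -3.2, -0.501, -0.152, 0, 0, 0, -3.7, -0.501, -0.152, 0, 0, 0, -4.0, -0.501, -0.152, 0, 0, 0, -4.15, -0.501, -0.152, 0, 0, 0, -4.15, -0.501, -0.152, 0, 0, 0, -4.15, -0.501, -0.152, 0]' --claw 35

```text
clock: 8.68
tcp_pos: [0.4503, -0.0051, 0.0237]
orientation: [0.208, 0.576, 0.776, -0.154]
wrist_force: [-0.5, -0.6, 1.4]
finger_gap: 0.0299
grip_force: 0.0
```

Run:
```python
from h import *
i,K,T=cam("scene"); np.savez("s4",i=i,K=K,T=T)
c=cv2.resize(i[60:210,240:400],None,fx=4,fy=4,interpolation=cv2.INTER_CUBIC)
w=cam("wrist")[0]
cv2.imwrite("pics/p4.png",c)
from scipy.spatial.transform import Rotation as R
s=status.get_state();q=s["orientation"];M=R.from_quat([*q[1:],q[0]]).as_matrix();print(s["clock"],s["tcp_pos"],M.round(3),s["wrist_force"],s["finger_gap"],s["joint_pos"])
```

```text
8.7833 [ 0.45064071 -0.0047898   0.0241533 ] [[-0.251  0.957  0.147]
 [ 0.829  0.29  -0.478]
 [-0.5    0.001 -0.866]] [-0.35684831 -0.28930538 -0.73819143] 0.030025944065453062 [ 0.13232225  0.2761109  -0.72572243  0.47439389 -0.51612178  1.38385821]
```

View pics/p4.png

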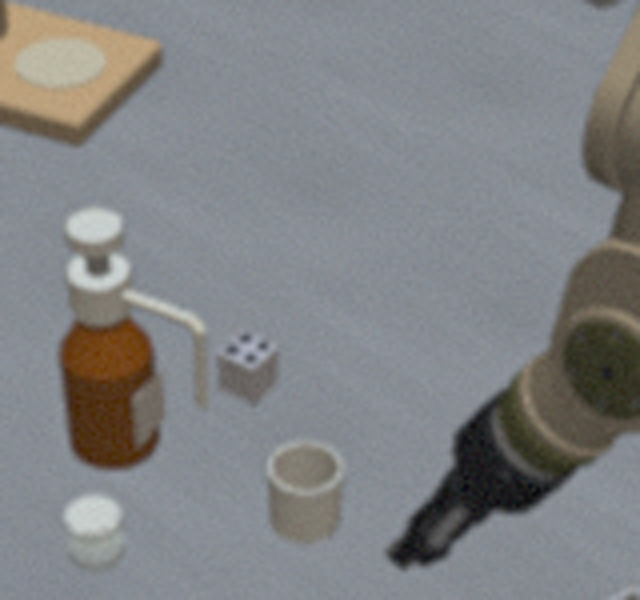

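The tilted tool is behind the cup, low and in line with the tube; fingertips at (400,555) in the crop, cup at (305,490). Push now.

Emit:
apply_moves --moves '[0.17, -0.57, 0, 0, 0, 0, 0.35, -1.15, 0, 0, 0, 0, 0.49, -1.63, 0, 0, 0, 0, 0.55, -1.82, 0, 0, 0, 0, 0.6, -1.97, 0, 0, 0, 0, 0.65, -2.12, 0, 0, 0, 0, 0.69, -2.28, 0, 0, 0, 0, 0.74, -2.43, 0, 0, 0, 0, 0.79, -2.58, 0, 0, 0, 0, 0.84, -2.78, 0, 0, 0, 0, 0.9, -2.97, 0, 0, 0, 0, 0.96, -3.16, 0, 0, 0, 0, 1.02, -3.35, 0, 0, 0, 0, 1.08, -3.54, 0, 0, 0, 0, 1.13, -3.73, 0, 0, 0, 0, 1.19, -3.92, 0, 0, 0, 0, 1.25, -4.12, 0, 0, 0, 0, 1.31, -4.31, 0, 0, 0, 0, 1.34, -4.4, 0, 0, 0, 0, 1.34, -4.4, 0, 0, 0, 0]'

```text
clock: 10.45
tcp_pos: [0.4835, -0.1153, 0.0234]
orientation: [0.208, 0.576, 0.776, -0.154]
wrist_force: [0.3, 0.8, 0.5]
finger_gap: 0.0301
grip_force: 0.0
```

Run:
```python
from h import *
i,K,T=cam("scene"); np.savez("s5",i=i,K=K,T=T)
j,Kt,Tt=cam("top"); np.savez("t5",i=j,K=Kt,T=Tt)
a=cv2.resize(i[100:200,250:340],None,fx=5,fy=5,interpolation=cv2.INTER_CUBIC)
b=cv2.resize(j[180:280,370:440],None,fx=5,fy=5,interpolation=cv2.INTER_CUBIC)
cv2.imwrite("pics/p5.png",np.hstack([a,b]))
s=status.get_state();print(s["clock"],s["tcp_pos"],s["wrist_force"])
```

```text
10.55 [ 0.48313212 -0.11484172  0.02324685] [ 0.00645164 -0.09954257 -0.46469572]
```

View pics/p5.png

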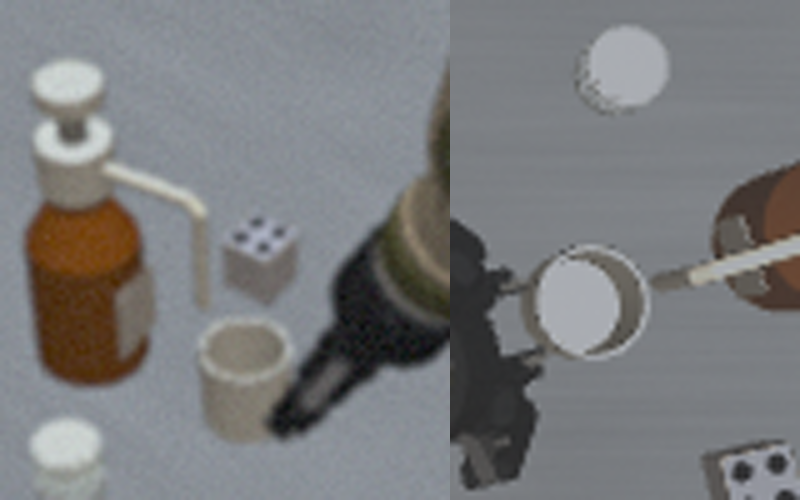

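Top crop: rim right edge x=650, spanning y 245–358, so centre is at image (398.7,240.3). Scene crop: rim centre at image (299.2,170.3). The cup is upright and seated against both fingers.

Run:
```python
from h import *
a=np.load("t5.npz");b=np.load("s5.npz")
c1=ray(a["K"],a["T"],(398.7,240.3),.055);c2=ray(b["K"],b["T"],(299.2,170.3),.055)
sp1=ray(a["K"],a["T"],(411.5,236.4),.073);sp2=ray(b["K"],b["T"],(290.6,161.2),.073)
p=np.array([.291,-.957]);l=np.array([.957,.291]);t=np.array([.4831,-.1148])
for c,sp in((c1,sp1),(c2,sp2)):
    d=(sp-c)[:2]; print(c,d@p,d@l,(c[:2]-t)@p,(c[:2]-t)@l)
```

```text
[ 0.4927484  -0.14929156  0.055     ] 0.02886673634049381 0.00044958919477581377 0.03581610494931691 -0.000803519401798453
[ 0.49730822 -0.14240584  0.055     ] 0.03261518881269667 -0.005013960900234754 0.030553381280805356 0.005563969037412162
```

Emit:
apply_moves --moves '[0.06, -0.19, 0, 0, 0, 0, 0.12, -0.38, 0, 0, 0, 0, 0.17, -0.57, 0, 0, 0, 0, 0.23, -0.77, 0, 0, 0, 0, 0.28, -0.92, 0, 0, 0, 0, 0.32, -1.03, 0, 0, 0, 0, 0.34, -1.11, 0, 0, 0, 0, 0.34, -1.11, 0, 0, 0, 0, 0.34, -1.11, 0, 0, 0, 0]'

```text
clock: 11.3
tcp_pos: [0.4917, -0.1426, 0.0233]
orientation: [0.208, 0.575, 0.776, -0.154]
wrist_force: [-0.4, -0.2, -0.7]
finger_gap: 0.0298
grip_force: 0.0
```

Run:
```python
from h import *
i,K,T=cam("scene"); np.savez("s6",i=i,K=K,T=T)
j,Kt,Tt=cam("top"); np.savez("t6",i=j,K=Kt,T=Tt)
a=cv2.resize(i[120:200,260:320],None,fx=6,fy=6,interpolation=cv2.INTER_CUBIC)
b=cv2.resize(j[205:265,385:445],None,fx=7,fy=8,interpolation=cv2.INTER_CUBIC)
cv2.imwrite("pics/p6.png",np.hstack([a,b]))
s=status.get_state();print(s["clock"],s["tcp_pos"],s["wrist_force"])
for z in(.073,.055):
  for K_,T_ in((K,T),(Kt,Tt)): print(z,proj(K_,T_,(.5016,-.1765,z)))
```

```text
11.4 [ 0.49169765 -0.14238891  0.02331445] [ 0.16808466 -0.9174483  -0.07291163]
0.073 [290.38273343 160.90398393]
0.073 [411.38719701 236.38859636]
0.055 [290.59426588 165.33374644]
0.055 [409.69172923 236.74213946]
```

View pics/p6.png

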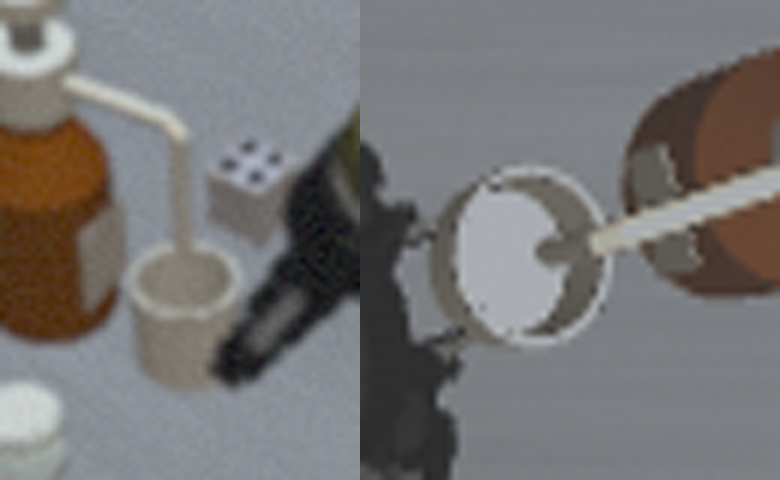

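Top crop: rim centre at about (409.6,237.2), versus (409.7,236.7) under the spout. Scene crop: rim centre (291.1,166.7) versus (290.6,165.3). The cup is within about 2 mm, with the tube end over the middle. Back off, rise, straighten and go above the pump.

Emit:
apply_moves --moves '[-0.06, 0.19, 0, 0, 0, 0, -0.2, 0.67, 0, 0, 0, 0, -0.44, 1.44, 0, 0, 0, 0, -0.73, 2.4, 0, 0, 0, 0, -1.02, 3.35, 0, 0, 0, 0, -1.16, 3.83, 0.3, 0, 0, 0, -1.16, 3.83, 1.3, 0, 0, 0, -1.16, 3.83, 2.6, 0, 0, 0, -1.16, 3.83, 3.9, 0.1, 0.03, 0, -1.16, 3.83, 5.2, 0.2, 0.061, 0, -1.16, 3.83, 6.5, 0.3, 0.091, 0, -1.16, 3.83, 7.8, 0.4, 0.122, 0, -1.16, 3.83, 9.1, 0.501, 0.152, 0, -1.16, 3.83, 10.4, 0.501, 0.152, 0, -1.16, 3.83, 11, 0.501, 0.152, 0, -1.16, 3.83, 11, 0.501, 0.152, 0, -1.16, 3.83, 11, 0.501, 0.152, 0]'

```text
clock: 12.82
tcp_pos: [0.4631, -0.0467, 0.2988]
orientation: [0.001, 0.596, 0.803, 0.0]
wrist_force: [-0.5, 0.3, -0.3]
finger_gap: 0.0301
grip_force: 0.0
```

Emit:
apply_moves --moves '[0.3, -1, 0, 0, 0, 0, 0.6, -2, 0, 0, 0, 0, 0.9, -3, 0, 0, 0, 0, 1.2, -4, 0, 0, 0, 0, 1.5, -5, 0, 0, 0, 0, 1.8, -6, 0, 0, 0, 0, 2.1, -7, 0, 0, 0, 0, 2.4, -7.8, 0, 0, 0, 0, 2.52, -8.41, 0, 0, 0, 0, 2.52, -8.41, 0, 0, 0, 0, 2.52, -8.41, -1, 0, 0, 0, 2.52, -8.41, -2, 0, 0, 0, 2.52, -8.41, -2, 0, 0, 0, 2.52, -8.41, -2, 0, 0, 0]' --claw 0

```text
clock: 13.98
tcp_pos: [0.5243, -0.2549, 0.2463]
orientation: [-0.003, 0.595, 0.804, -0.0]
wrist_force: [0.2, 0.3, 0.9]
finger_gap: 0.0004
grip_force: 0.0
```

Run:
```python
from h import *
i,K,T=cam("scene"); np.savez("s7",i=i,K=K,T=T)
a=cv2.resize(i[60:200,230:330],None,fx=4,fy=4,interpolation=cv2.INTER_CUBIC)
cv2.imwrite("pics/p7.png",a)
s=status.get_state();print(s["clock"],s["tcp_pos"],s["orientation"],s["wrist_force"],s["finger_gap"])
```

```text
14.0333 [ 0.52520308 -0.25565068  0.24805641] [-1.06822182e-03  5.95095048e-01  8.03654616e-01  8.03920703e-06] [-0.05126418 -0.60569504  0.03705195] 0.00022612752350229304
```

View pics/p7.png

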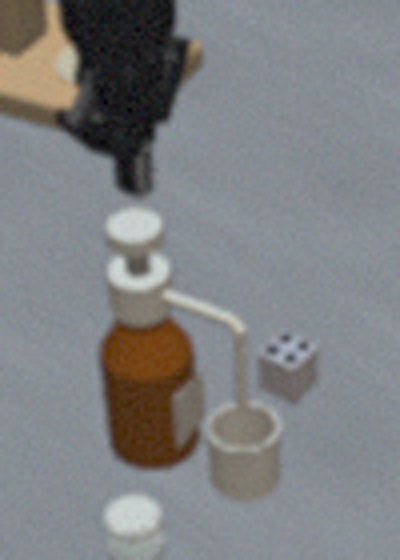

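The cup stands free with the tube over its mouth; the closed fingertips are directly above the cap.

Emit:
apply_moves --moves '[0, 0, -0.4, 0, 0, 0, 0, 0, -0.8, 0, 0, 0, 0, 0, -1, 0, 0, 0, 0, 0, -1.15, 0, 0, 0, 0, 0, -1.3, 0, 0, 0, 0, 0, -1.4, 0, 0, 0, 0, 0, -1.5, 0, 0, 0, 0, 0, -1.6, 0, 0, 0, 0, 0, -1.65, 0, 0, 0, 0, 0, -1.7, 0, 0, 0, 0, 0, -1.7, 0, 0, 0, 0, 0, -1.7, 0, 0, 0]'

```text
clock: 15.03
tcp_pos: [0.5256, -0.2568, 0.2062]
orientation: [0.0, 0.596, 0.803, 0.0]
wrist_force: [-1.3, 2.6, 6.2]
finger_gap: 0.0003
grip_force: 2.8
```

Emit:
apply_moves --moves '[0, 0, -0.04, 0, 0, 0, 0, 0, -0.08, 0, 0, 0, 0, 0, -0.1, 0, 0, 0, 0, 0, -0.1, 0, 0, 0, 0, 0, -0.1, 0, 0, 0]'

```text
clock: 15.45
tcp_pos: [0.5257, -0.2568, 0.2041]
orientation: [0.0, 0.595, 0.803, 0.0]
wrist_force: [-2.7, 1.5, 7.4]
finger_gap: -0.0003
grip_force: 3.4
```

Emit:
apply_moves --moves '[0, 0, -0.03, 0, 0, 0, 0, 0, -0.06, 0, 0, 0, 0, 0, -0.06, 0, 0, 0, 0, 0, -0.06, 0, 0, 0]'

```text
clock: 15.78
tcp_pos: [0.5257, -0.2568, 0.204]
orientation: [0.001, 0.595, 0.803, 0.0]
wrist_force: [-5.0, 4.3, 13.1]
finger_gap: 0.0
grip_force: 6.8
```

The force rose from 7 to 13 N with no further travel, so the pump is bottomed. Release it.

Emit:
apply_moves --moves '[0, 0, 0, 0, 0, 0, 0, 0, 0.1, 0, 0, 0, 0, 0, 0.25, 0, 0, 0, 0, 0, 0.4, 0, 0, 0, 0, 0, 0.6, 0, 0, 0, 0, 0, 0.9, 0, 0, 0, 0, 0, 1.4, 0, 0, 0, 0, 0, 2.2, 0, 0, 0, 0, 0, 3.2, 0, 0, 0, -0.3, 1, 4, 0, 0, 0, -0.7, 2.2, 4, 0, 0, 0, -1.1, 3.6, 4, 0, 0, 0, -1.6, 5, 4, 0, 0, 0, -2, 6.4, 4, 0, 0, 0, -2.4, 7.8, 4, 0, 0, 0, -2.7, 9, 4, 0, 0, 0, -3, 10, 4, 0, 0, 0, -3, 10, 4, 0, 0, 0, -3, 10, 4, 0, 0, 0]'

```text
clock: 17.37
tcp_pos: [0.451, -0.0062, 0.3023]
orientation: [0.001, 0.594, 0.804, 0.0]
wrist_force: [-0.1, -0.4, 0.3]
finger_gap: -0.0001
grip_force: 0.0
```

Run:
```python
from h import *
i,K,T=cam("scene"); j,Kt,Tt=cam("top"); t0=np.load("top0.npz")["i"]; s0=np.load("scene0.npz")["i"]
a=cv2.resize(i[60:360,230:490],None,fx=1.5,fy=1.5); b=cv2.resize(j[170:300,140:490],(400,149))
im=np.zeros((450,800,3),np.uint8); im[:450,:390]=a; im[:149,400:]=b
im[160:440,400:800]=cv2.resize(j[200:270,390:490],(400,280),interpolation=cv2.INTER_CUBIC)
cv2.imwrite("pics/p8.png",im)
s=status.get_state();print(s["clock"],s["tcp_pos"],s["wrist_force"])
```

```text
17.4667 [ 0.45144921 -0.00754396  0.30196379] [0.95264367 0.2777501  0.58656462]
```

View pics/p8.png

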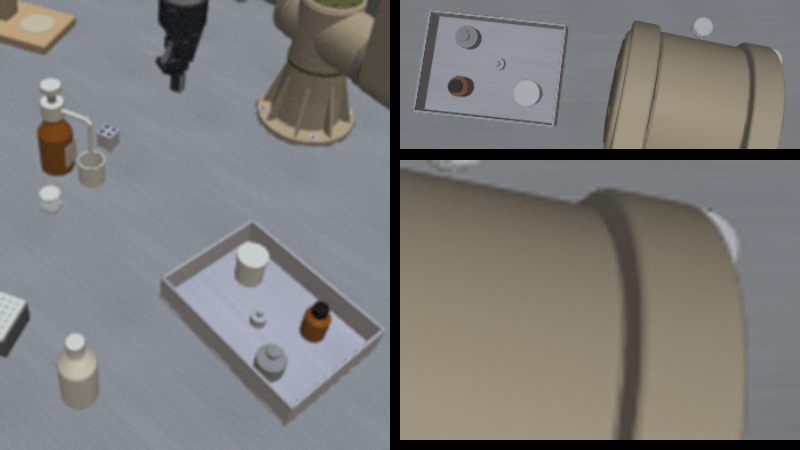

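The scene view shows the cup upright under the spout at crop (92,168) and the pump cap back up. The other four things are upright in the bin, and the dishes and block haven't moved. The robot is clear.

```bash
python3 -c "
from workcell import job; print(job.hand_in())"
```

```text
the job is handed in; nothing more can be done
None
```

The job is handed in: the cup was lifted out, set down, pushed in along the bench to within about 2 mm of the spout line, and the pump was pressed to its stop and came back up, with nothing else disturbed.

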